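# Lock the lathe off and hold its guard up

### The arm

A 6-joint arm with a two-finger parallel gripper is mounted at the origin on the work surface. World frame = base frame: x ahead of the robot, y to its left, z up, the work surface at z = 0. Lengths are in m, angles in rad, forces in N, time in s.
With the tool pointing down it reaches from about 0.35 to 0.775 m from the base axis. Payload 7.3 kg.
Tool frame: the origin (TCP) lies midway between the tips of the shut fingers; the grasp point (between the pads) lies 19 mm behind it; z points along the fingers, y is the direction in which the jaws open and shut (so a half turn about z gives the same grasp; the last joint's range is limited). The gripper opens to 92 mm and grips with 3 to 60 N. Pads are 19 mm wide; open, the fingers measure 130 mm over their backs; the gripper's body (75 mm by 190 mm) begins 47 mm behind the grasp point.
Start: joints at [0.973, 0.342, 1.524, -0, 1.275, -0.146], TCP at [0.229, 0.472, 0.227] pointing down, gripper open.
Joint ranges: [-2.53, 2.53], [-0.77, 2.02], [0.04, 2.7], [-1, 4.14], [0.28, 2.66], [-3.11, 3.11]. Speed limits (rad/s): [2.57, 2.57, 3.14, 3.14, 3.14, 3.14].

### API

Orientations are given as a rotation vector (axis times angle).
In Python, from station import arm, snapshot, calibration gives the robot as it stands. The module is installed in compiled form; this text tells all that it offers.
- The arm moves only by the tool jog_arm, never from a script. Its argument "increments" is a list of rows, each an object with "gripper": the closure in counts, from 0 (fully open) to 255 (shut); "linear": the shift along the tool's x, y, z in m, a list of three; "twist": the turn, a rotation vector about the tool's x, y, z in rad, a list of three. In form: [{"gripper": gripper, "linear": [x, y, z], "twist": [wx, wy, wz]}, ...]. A call has 1 to 12 rows; each row shifts and turns the commanded pose from where the row before left it, along the tool's axes as they then stand; what a row does not reach is not made up. A row lasts 1/8 s, in which the tool goes at most 62.5 mm and 10.7 degrees, less where a joint would pass 70% of its speed; a pose out of reach is approached as far as the arm can. A call with a gripper value outside its range is refused whole. The fingers move at their own pace and stop on an object; the grip force is fixed at half the most. Time passes only in rows, so rows that do not move let the fingers close. It gives the time, the measured TCP pose, the force and the opening at its end, in the units of the state.
- arm.read_state(): the state, without advancing time (a new reading comes with each control period).
- snapshot(name): name is "scene" or "top" or "wrist"; returns the picture (400x640x3 uint8, blue, green, red); there is no depth.
- calibration(name): a dict with "vfov" (degrees; the focal length in pixels is half the picture's height over the tangent of half this angle, whatever the lens; pixels are square), "cx", "cy" (the principal point, pixels), "k1" (the pictures are not rectified: a ray, as slopes to the right and down, at radius r is drawn at 1 + k1 r^2 times it, then the intrinsics apply), "rvec" (rotation vector, rad) and "tvec" (3), from world to camera coordinates, as OpenCV has them. Camera axes: x right, y down, z forward; pixel columns grow to the right and rows downward; lengths in m; the calibration is good to about 2 mm. A picture is of the moment at which its call begins: read the wrist's pose just before it. calibration takes no time and is no camera call; for the wrist camera it gives the pose at the moment of the call.
- arm.sign_off(): hands the job in, once; it reports no verdict.
The state is a dict: "time": time; "joints": joint angles; "joint_velocities": joint speeds; "tau": joint torques, N m; "ee_pos": TCP position; "tcp_rot": TCP orientation; "contact_force": force on the tool from outside, world axes, zero at the start; "wrist_torque": the same for the moment, N m; "finger_gap": opening from 0.0 (shut) to 1.0 (fully open).
Only numpy, scipy, OpenCV 4.12 (cv2) and the standard library are available. Lean on these libraries where they do the work, as an engineer would, in place of code of your own. Each camera call takes 0.05 s, during which the arm holds its last target. There are 200 camera calls.

### The job

The turner wants callipers on the bowl in the lathe. First lock the lathe's switch off: swing the steel hasp on the switch box over until it lies fully down over its staple. Only then take the lathe's guard by its ball knob, raise it to 60 degrees from shut and finish while still holding it there (let go, it falls shut); leave the other things on the bench where they lie.

Things in the scene. Friction and masses are not known exactly. Their poses are not given: they have to be found in the camera images.
- lathe: bench lathe for bowls, bolted down: bed 150 deep (x) and 45 high, 475 long with the motor (y -120 to +355), dark headstock on its +y side 210 high, a wooden bowl 100 across on the spindle (axis along y, 130 up), a tool rest 121 high at x = -66. Origin on the bench under the spindle, midway along the guard's width; z up; -x is the turner's side, where the knob is. Place and yaw vary
- guard (a joint): angle of the lathe's guard, rad: 0 shut, grows as its front edge is raised (60 degrees = 1.047), stop at 1.55. Free hinge along the lathe's y at the back, no spring or catch: it falls shut from any angle; the guard weighs about 0.5 kg (some 2 N at the knob).
- guard_hinge (a point): point on the guard's hinge pin midway along its width: in the lathe's frame 85 behind the origin (+x), 190 above the bench. The guard is a grey steel frame with clear panes, 170 wide (y), a flat top 135 deep whose upper face is 193 above the bench when shut, and a front skirt slanting down and forward to 130 above the bench
- ball_knob (a point): black ball knob 30 across on a steel stem 10 thick that stands 40 out from the middle of the guard's front lower edge. This point is the ball's centre, 200 in front of the hinge pin (lathe's -x) and 55 below it when shut, so 135 above the bench; free on both sides and above; it turns with the guard (x of its frame points along the stem to the guard)
- switch_box: grey steel switch box screwed to the bench, 130 (x) x 110 (y) x 75 high on a foot plate 150 x 130, different place and yaw each time. Origin under its centre, front is -x. On top: a start button (y = +20) that the shut hasp covers, a mushroom stop button beside it (28 across, at x = -5, y = -30, 18 high), the hasp's hinge block at the back and the staple in front
- hasp (a joint): angle of the hasp, rad: 0 lying down over its staple (the aim), about 1.57 straight up, stop at 2.0 leaning back; starts between 1.2 and 1.95. Hinge along the box's y, stiff: it stays where it is left, about 0.6 N at its end moves it.
- hasp_hinge (a point): middle of the hasp's hinge pin: in the box's frame x = +50, y = +20, 89 above the bench. The hasp is a flat steel strap 26 wide, 4 thick, 112 long from hinge to end, with a slot 28 x 12 near its end, 76 to 104 from the hinge; shut, its upper face is 2 above the pin's middle
- hasp_end (a point): middle of the hasp's free end, 112 from the hinge; shut, it lies 112 in front (-x) of the hinge at the hinge's height, and the staple (a steel loop 24 long in x, 6 thick, 90 in front of the hinge) stands up to 22 above the hinge's height through the slot. The strap is clear to press on from 15 to 72 from the hinge
- gouge: bowl gouge lying on the bench, 360 long, ash handle 32 thick, steel blade; origin under its middle, x towards the blade. To be left alone
- wood_ring: flat turned wooden ring, 80 across, 16 high, lying; origin under its centre. To be left alone
- sanding_block: cork sanding block 100 x 60 x 33; origin under its centre. To be left alone
- cup_a: rough-turned wooden cup, 80 across the rim, 65 high; origin under its centre. To be left alone
- cup_b: rough-turned wooden bowl, 100 across the rim, 55 high; origin under its centre. To be left alone
- oil_bottle: closed amber oil bottle, 56 across, 150 high; origin under its centre. To be left alone
- mallet: wooden mallet lying, head 68 across and 100 long, handle 24 thick; origin on the bench, head 90 along its x, handle to -x. To be left alone
Mind the look-alikes: they are no part of the job. Of the things like the switch_box, leave any that is orange or turquoise; of the rest the larger one is meant.

How it is judged:
On the way, in this order (a step that is already met when the one before it is completed fails the run):
1. the hasp lies fully down over its staple (value of joint hasp below 0.08 rad), for 0.2 s.
2. the guard is held at 60 degrees by its knob (value of joint guard between 0.942 and 1.152 rad and contact force between the fingers and guard_c0 above 0.3 N and value of joint hasp below 0.08 rad), for 0.3 s.
At the end, for the whole second after the job is handed in: The hasp is down (under 0.08 rad), the guard stands still at 60 degrees within 6 degrees, the fingers bear on its ball knob with more than 0.3 N, and no other thing on the bench has moved by 30 mm (all of step 2 and velocity of joint guard between -0.1 and 0.1 rad/s and distance of each of gouge, wood_ring, sanding_block, cup_a, cup_b, oil_bottle, mallet from where it was at the start of the episode below 0.03 m); the arm keeps its last pose, push and grip.
It fails at once if the guard is raised (above 0.15 rad) while the hasp is not down (above 0.15 rad) (value of joint each of guard, hasp above 0.15 rad).
It fails at once if one of the other things on the bench is moved by more than 30 mm (distance of any of gouge, wood_ring, sanding_block, cup_a, cup_b, oil_bottle, mallet from where it was at the start of the episode above 0.03 m).
It also fails if it takes over 53 s, if anything falls off the work surface, if the arm or the gripper's body presses on something with over 40 N, if the wrist force passes 120 N, or if a joint passes its speed limit or range.

## Working session

There is one attempt and no reset: what is moved stays moved. The work goes in short steps, Python scripts to look and compute and a tool call to move; the robot and the scene stay as the last step left them, time stands still between calls to the robot, and variables do not carry over. Pictures are saved under pics/ and viewed, about 8 in all and at most 12, crops included, and the job is handed in when it is done.

Besides the shell and the picture viewer there is one more tool, called after "Emit:" in YAML: its name, and indented under it one key for each argument. jog_arm: Moves the arm, as the interface text tells. Its arguments: {"type":"object","properties":{"increments":{"type":"array","items":{"type":"object","properties":{"gripper":{"type":"number"},"linear":{"type":"array","items":{"type":"number"}},"twist":{"type":"array","items":{"type":"number"}}}}}},"required":["increments"]}

```bash
mkdir -p pics
cat > h.py <<'E'
import numpy as np, cv2
from scipy.spatial.transform import Rotation as R
from station import arm, snapshot, calibration
def cam(n):
    c=calibration(n); f=200/np.tan(np.radians(c["vfov"])/2)
    Rm=R.from_rotvec(c["rvec"]).as_matrix(); return c,f,Rm,np.array(c["tvec"])
def ray(C,u,v):
    c,f,Rm,t=C; d=np.array([(u-c["cx"])/f,(v-c["cy"])/f]); s=d.copy()
    for _ in range(20): s=d/(1+c["k1"]*(s@s))
    return -Rm.T@t, Rm.T@np.array([s[0],s[1],1])
def onz(C,u,v,z):
    o,d=ray(C,u,v); return o+d*(z-o[2])/d[2]
def proj(C,P):
    c,f,Rm,t=C; p=Rm@np.array(P)+t; s=p[:2]/p[2]; s=s*(1+c["k1"]*(s@s)); return s[0]*f+c["cx"],s[1]*f+c["cy"]
def tri(A,B):
    (o1,d1),(o2,d2)=A,B
    x=np.linalg.lstsq(np.c_[d1,-d2],o2-o1,rcond=None)[0]
    a=o1+d1*x[0];b=o2+d2*x[1]; return (a+b)/2,np.linalg.norm(a-b)
E
python3 - <<'E'
from h import *
for n in("scene","top"):
    im=snapshot(n); cv2.imwrite(f"pics/{n}0.png",im)
    C=cam(n); print(n,C[0],-C[2].T@C[3])
print(arm.read_state())
E
```

```text
scene {'vfov': 52.759667924210206, 'cx': 308.56282647487075, 'cy': 195.3471492553427, 'k1': -0.02319010951786811, 'rvec': array([ 1.28377207,  2.35975315, -0.84526829]), 'tvec': array([ 0.27197862, -0.19819676,  1.97690284])} [1.33237791 0.53498925 1.39998385]
top {'vfov': 47.5101457590967, 'cx': 319.4926744863789, 'cy': 197.39676562636956, 'k1': 0.0449095457591061, 'rvec': array([ 2.10383707, -2.16483321,  0.1751477 ]), 'tvec': array([-0.01825694,  0.47832641,  1.71469257])} [ 0.1890954 -0.0303758  1.769921 ]
{'time': 0.1, 'joints': array([ 9.72987914e-01,  3.42658229e-01,  1.52491517e+00, -7.14387109e-06,
        1.27540343e+00, -1.46006677e-01]), 'joint_velocities': array([ 0.00068641, -0.00016066, -0.00158845, -0.0017365 ,  0.00079453,
        0.0004451 ]), 'tau': array([ 1.40218217e-03, -4.32005024e+01, -2.44695890e+01,  7.19139981e-02,
        5.26250002e-02, -3.82908433e-05]), 'ee_pos': array([0.22898752, 0.47202742, 0.22611398]), 'tcp_rot': array([-7.03553270e-01, -3.06128941e+00,  2.02920676e-03]), 'contact_force': array([ 0.50708354, -0.71495802, -0.38403961]), 'wrist_torque': array([ 0.00703594,  0.00932096, -0.00154943]), 'finger_gap': 0.9997895873267444}
```

View pics/top0.png

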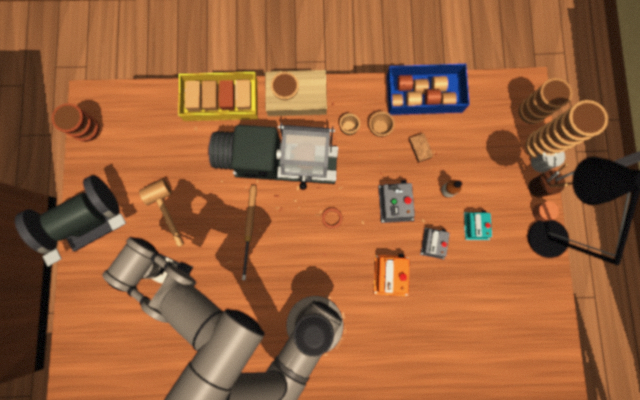

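View pics/scene0.png

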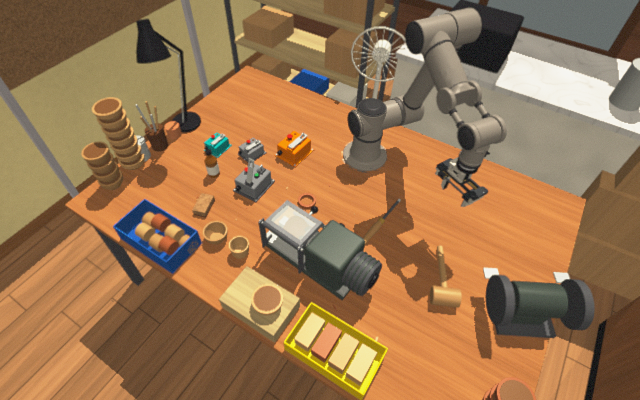

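Candidates in the top view: grey box at (397,202), smaller grey at (436,242), orange at (393,276) and turquoise at (478,225). The larger grey one at (397,202) fits. I'll confirm with a crop.

Run:
```python
import cv2,numpy as np
a=cv2.imread("pics/top0.png")
A=cv2.resize(a[170:265,365:465],None,fx=4,fy=4,interpolation=3)
B=cv2.resize(a[110:205,270:370],None,fx=4,fy=4,interpolation=3)
cv2.imwrite("pics/c1.png",np.hstack([A,B]))
s=cv2.imread("pics/scene0.png")
A=cv2.resize(s[130:210,220:300],None,fx=5,fy=5,interpolation=3)
B=cv2.resize(s[185:265,250:330],None,fx=5,fy=5,interpolation=3)
cv2.imwrite("pics/c2.png",np.hstack([A,B]))
```

```text
(no output)
```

View pics/c1.png

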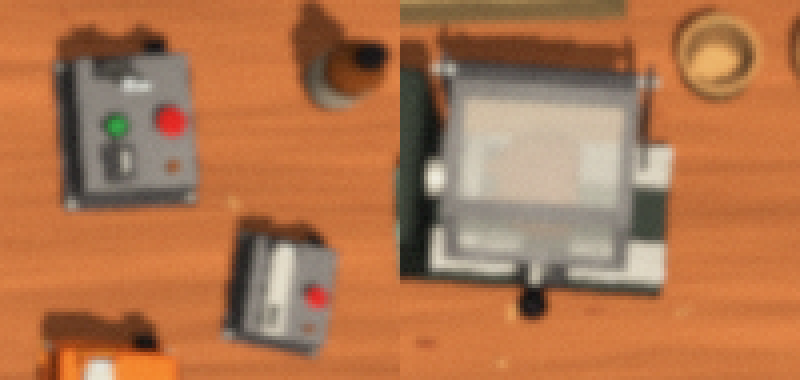

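View pics/c2.png

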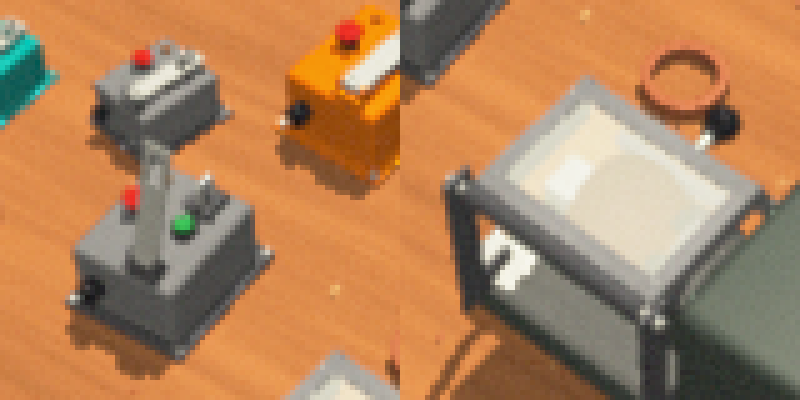

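The crop confirms the target. The large grey box at (397,202) has its hasp standing up, a green start button at about (394,201.5) and a red stop button at about (408,200.5). The guard knob is at top (302.5,185.5) and scene (314,209.4).

```bash
cat > m.py <<'E'
from h import *
T=cam("top");S=cam("scene")
t=cv2.imread("pics/top0.png").astype(int);s=cv2.imread("pics/scene0.png").astype(int)
def cen(im,f,x0,x1,y0,y1):
    c=im[y0:y1,x0:x1]; m=f(c[...,0],c[...,1],c[...,2]); y,x=np.nonzero(m); return x.mean()+x0,y.mean()+y0,len(x)
red=lambda b,g,r:(r>150)&(g<90)&(b<90); grn=lambda b,g,r:(g>r+40)&(g>b+30); blk=lambda b,g,r:(r<50)&(g<50)&(b<50)
o={}
for k,f,a,b in(("red",red,(400,414,193,208),(240,251,164,174)),("grn",grn,(386,402,193,210),(250,262,170,180)),("knob",blk,(294,312,177,194),(306,322,203,216))):
    u=cen(t,f,*a);v=cen(s,f,*b);P,e=tri(ray(T,*u[:2]),ray(S,*v[:2]));o[k]=P;print(k,np.round(u,1),np.round(v,1),P.round(4),round(e,4))
print("red@z.09",onz(T,*cen(t,red,400,414,193,208)[:2],.09),"knob@.135",onz(T,*cen(t,blk,294,312,177,194)[:2],.135))
for n,u in(("TL",(57,62)),("BL",(70,208)),("BR",(197,200)),("TR",(187,55))):
    print(n,onz(T,365+u[0]/4,170+u[1]/4,0).round(4))
g0,g1=onz(T,270+440-400 if 0 else 270+(440-400)/4,110+70/4,.19),onz(T,270+(648-400)/4,110+82/4,.19);print("hinge pins",g0,g1)
print("staple scene@.1",onz(S,220+207/5,130+190/5,.1),"top",onz(T,365+119/4,170+162/4,.1))
print("hasp end tri",tri(ray(T,365+137/4,170+85/4),ray(S,220+155/5,130+145/5)))
E
python3 m.py
```

```text
red [407.5 199.9  41. ] [245.7 169.3   9. ] [ 0.4513 -0.3624  0.0901] 0.0046
grn [394. 201.  21.] [256.5 174.3  14. ] [ 0.4475 -0.3094  0.0864] 0.0021
knob [302.8 184.7  25. ] [313.9 209.4  19. ] [0.5093 0.029  0.1395] 0.0023
red@z.09 [ 0.45011979 -0.3603354   0.09      ] knob@.135 [0.51069513 0.0281287  0.135     ]
TL [ 0.5251 -0.2699  0.    ]
BL [ 0.3797 -0.2753  0.    ]
BR [ 0.3841 -0.3993  0.    ]
TR [ 0.5284 -0.3985  0.    ]
hinge pins [0.71260772 0.10363261 0.19      ] [ 0.69590537 -0.08382345  0.19      ]
staple scene@.1 [ 0.41456359 -0.30445641  0.1       ] top [ 0.41034439 -0.30886296  0.1       ]
hasp end tri (array([ 0.4648096 , -0.31152201,  0.19564561]), np.float64(0.0021123197427380196))
```

Emit:
jog_arm:
  increments:
    - {"gripper": 255,"linear": [0,0,-0.03],"twist": [0,0,-0.161]}
    - {"gripper": 255,"linear": [0,0,-0.03],"twist": [0,0,-0.161]}
    - {"gripper": 255,"linear": [0,0,-0.03],"twist": [0,0,-0.161]}
    - {"gripper": 255,"linear": [-0.0355,-0.0465,0],"twist": [0,0,0]}
    - {"gripper": 255,"linear": [-0.0355,-0.0465,0],"twist": [0,0,0]}
    - {"gripper": 255,"linear": [-0.0355,-0.0465,0],"twist": [0,0,0]}
    - {"gripper": 255,"linear": [-0.0355,-0.0465,0],"twist": [0,0,0]}
    - {"gripper": 255,"linear": [-0.0355,-0.0465,0],"twist": [0,0,0]}
    - {"gripper": 255,"linear": [-0.0355,-0.0465,0],"twist": [0,0,0]}

```text
time: 1.23
ee_pos: [0.4516, 0.1985, 0.3165]
tcp_rot: [0.049, -3.141, -0.0]
contact_force: [-1.0, 0.3, 0.1]
finger_gap: 0.07
```

Emit:
jog_arm:
  increments:
    - {"gripper": 255,"linear": [-0.0067,-0.057,0],"twist": [0,0,0]}
    - {"gripper": 255,"linear": [-0.0067,-0.057,0],"twist": [0,0,0]}
    - {"gripper": 255,"linear": [-0.0067,-0.057,0],"twist": [0,0,0]}
    - {"gripper": 255,"linear": [-0.0067,-0.057,0],"twist": [0,0,0]}
    - {"gripper": 255,"linear": [-0.0067,-0.057,0],"twist": [0,0,0]}
    - {"gripper": 255,"linear": [-0.0067,-0.057,0],"twist": [0,0,0]}
    - {"gripper": 255,"linear": [-0.0067,-0.057,0],"twist": [0,0,0]}
    - {"gripper": 255,"linear": [-0.0067,-0.057,0],"twist": [0,0,0]}
    - {"gripper": 255,"linear": [-0.0067,-0.057,0],"twist": [0,0,0]}
    - {"gripper": 255,"linear": [0,0,0],"twist": [0,0,0]}

```text
time: 2.48
ee_pos: [0.5264, -0.3144, 0.3144]
tcp_rot: [0.042, -3.139, -0.002]
contact_force: [-0.5, 1.1, -0.0]
finger_gap: 0.006
```

Run:
```python
from h import *
C=cam("wrist"); im=snapshot("wrist"); cv2.imwrite("pics/w1.png",im)
for k,P in dict(hinge=(.504,-.312,.089),end=(.465,-.3115,.196),staple=(.413,-.312,.111),red=(.450,-.361,.093)).items(): print(k,np.round(proj(C,P)))
```

```text
hinge [324. 156.]
end [326. 130.]
staple [326.  80.]
red [286. 112.]
```

View pics/w1.png

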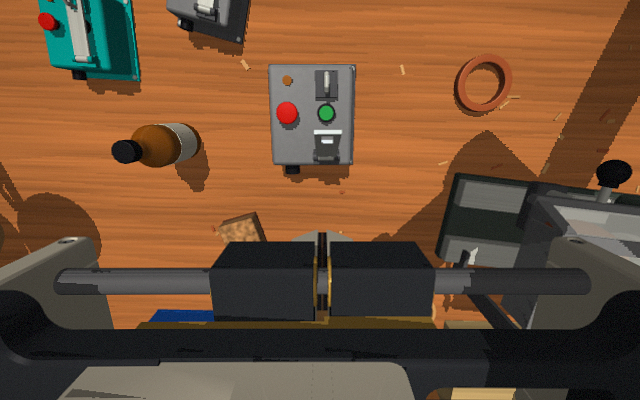

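The wrist view agrees with my predictions: hinge (326,155), hasp end (327,130), staple (327,85), red stop (286,112). I'll go down behind the hasp and sweep it over.

Emit:
jog_arm:
  increments:
    - {"gripper": 255,"linear": [0,0.001,0.058],"twist": [0,0,0]}
    - {"gripper": 255,"linear": [0,0,0.058],"twist": [0,0,0]}
    - {"gripper": 255,"linear": [0,0,0.057],"twist": [0,0,0]}
    - {"gripper": 255,"linear": [0.015,0,0],"twist": [0,0,0]}
    - {"gripper": 255,"linear": [0.015,0,0],"twist": [0,0,0]}
    - {"gripper": 255,"linear": [0.011,0,0.005],"twist": [0,0,0]}
    - {"gripper": 255,"linear": [0.009,0,0.0065],"twist": [0,0,0]}
    - {"gripper": 255,"linear": [0.0075,0,0.008],"twist": [0,0,0]}
    - {"gripper": 255,"linear": [0.0055,0,0.0095],"twist": [0,0,0]}
    - {"gripper": 255,"linear": [0.0035,0,0.0105],"twist": [0,0,0]}

```text
time: 3.78
ee_pos: [0.4602, -0.3118, 0.1034]
tcp_rot: [0.049, -3.141, -0.0]
contact_force: [0.1, -0.5, 0.7]
finger_gap: 0.003
```

Emit:
jog_arm:
  increments:
    - {"gripper": 255,"linear": [0.0015,0,0.008],"twist": [0,0,0]}
    - {"gripper": 255,"linear": [0,0,0.003],"twist": [0,0,0]}
    - {"gripper": 255,"linear": [0,0,0.002],"twist": [0,0,0]}
    - {"gripper": 255,"linear": [0,0,0.002],"twist": [0,0,0]}
    - {"gripper": 255,"linear": [0,0,0],"twist": [0,0,0]}
    - {"gripper": 255,"linear": [0,0,0],"twist": [0,0,0]}

```text
time: 4.53
ee_pos: [0.4592, -0.3119, 0.0911]
tcp_rot: [-0.049, 3.14, -0.001]
contact_force: [-4.6, 2.7, 13.2]
finger_gap: 0.004
```

The hasp strap sits at 0.091 m, which is fully down, with 13 N pressed on it. Now I'll lift, open, turn to the lathe's yaw (about -0.089) and move in front of the knob.

Emit:
jog_arm:
  increments:
    - {"gripper": 255,"linear": [0,0,-0.02],"twist": [0,0,0]}
    - {"gripper": 255,"linear": [0,0,-0.055],"twist": [0,0,0]}
    - {"gripper": 255,"linear": [0,0,-0.06],"twist": [0,0,0]}
    - {"gripper": 0,"linear": [0,0,-0.06],"twist": [0,0,0.116]}
    - {"gripper": 0,"linear": [0.0082,0.0565,0],"twist": [0,0,0]}
    - {"gripper": 0,"linear": [0.0082,0.0565,0],"twist": [0,0,0]}
    - {"gripper": 0,"linear": [0.0082,0.0565,0],"twist": [0,0,0]}
    - {"gripper": 0,"linear": [0.0082,0.0565,0],"twist": [0,0,0]}
    - {"gripper": 0,"linear": [0.0082,0.0565,0],"twist": [0,0,0]}
    - {"gripper": 0,"linear": [0.0082,0.0565,0],"twist": [0,0,0]}
    - {"gripper": 0,"linear": [0,0,0],"twist": [0,-0.175,0]}
    - {"gripper": 0,"linear": [0,0,0],"twist": [0,-0.175,0]}

```text
time: 6.02
ee_pos: [0.4394, 0.0312, 0.2849]
tcp_rot: [0.115, 2.782, -0.021]
contact_force: [-1.0, 0.7, 0.0]
finger_gap: 0.933
```

Emit:
jog_arm:
  increments:
    - {"gripper": 0,"linear": [0,0,0],"twist": [0,-0.174,0]}
    - {"gripper": 0,"linear": [0,0,0],"twist": [0,0,0]}
    - {"gripper": 0,"linear": [0,0,0],"twist": [0,0,0]}

```text
time: 6.4
ee_pos: [0.4401, 0.0299, 0.2858]
tcp_rot: [0.111, 2.615, -0.03]
contact_force: [1.1, 0.7, -0.1]
finger_gap: 1.003
```

```bash
cat > w.py <<'E'
from h import *
import sys
W=cam("wrist"); im=snapshot("wrist"); cv2.imwrite("pics/"+sys.argv[1]+".png",im)
s=arm.read_state(); M=R.from_rotvec(s["tcp_rot"]).as_matrix(); print(s["ee_pos"],M.round(3).tolist(),s["joints"].round(2))
K=np.array([.5095,.0285,.137]); print("knob px",proj(W,K))
g=K+.019*M[:,2]; print("to grasp, tool axes",(M.T@(g-s["ee_pos"])).round(4))
T=cam("top"); print("headstock corner",onz(T,278,178,.2))
sc=snapshot("scene"); cv2.imwrite("pics/"+sys.argv[1]+"s.png",sc)
cv2.imwrite("pics/"+sys.argv[1]+"v.png",np.hstack([cv2.resize(im,(480,300)),cv2.resize(sc[130:210,220:300],(300,300),interpolation=3)]))
E
python3 w.py w2
```

```text
[0.44053632 0.0297571  0.28578654] [[-0.862, 0.085, 0.499], [0.074, 0.996, -0.043], [-0.501, 0.0, -0.866]] [-0.12 -0.14  2.03  0.03  0.73 -1.62]
knob px (np.float64(325.4846089599733), np.float64(170.44491225909022))
to grasp, tool axes [0.0149 0.0046 0.1823]
headstock corner [0.52441866 0.11255813 0.2       ]
```

View pics/w2v.png

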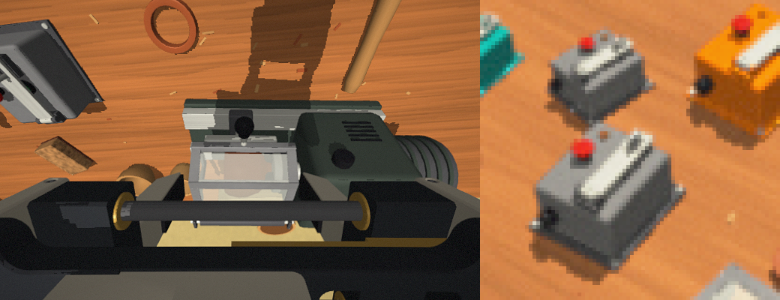

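The hasp lies down over its staple in the scene view. The knob appears at about (324,167) in the wrist view, within 3 px of prediction. The headstock corner is close to the gripper's body, so I'll tilt to 45° before going in.

Emit:
jog_arm:
  increments:
    - {"gripper": 0,"linear": [0.0,0,0],"twist": [0,-0.13,0]}
    - {"gripper": 0,"linear": [0.0,0,0],"twist": [0,-0.13,0]}
    - {"gripper": 0,"linear": [0,0,0],"twist": [0,0,0]}
    - {"gripper": 0,"linear": [0,0,0],"twist": [0,0,0]}

```text
time: 7.0
ee_pos: [0.4403, 0.0298, 0.2854]
tcp_rot: [0.1, 2.357, -0.041]
contact_force: [-0.9, -0.0, -0.6]
finger_gap: 0.998
```

```bash
sed -i 's/\.019\*M/.016*M/' w.py
cat >> w.py <<'E'
c=im.astype(int); m=np.uint8((c.max(2)<45)); m[:, :]=m
n,l,st,ce=cv2.connectedComponentsWithStats(m)
u=proj(W,K)
for i in range(1,n):
    if np.hypot(*(ce[i]-u))<25 and st[i,4]>40:
        o,d=ray(W,*ce[i]); print("blob",ce[i],st[i]," at z.137",onz(W,*ce[i],.137)); 
        t0=cv2.imread("pics/top0.png"); print("tri",tri((o,d),ray(T,302.8,184.7)))
E
python3 w.py w3
```

```text
[0.44040303 0.02982603 0.28555556] [[-0.706, 0.085, 0.704], [0.06, 0.996, -0.06], [-0.706, 0.0, -0.708]] [-0.13 -0.23  2.24  0.09  0.34 -1.69]
knob px (np.float64(325.73224031339754), np.float64(133.58865152784517))
to grasp, tool axes [0.0561 0.0045 0.1699]
headstock corner [0.52441866 0.11255813 0.2       ]
blob [331.76781737 129.75501114] [ 281  108  107   40 1796]  at z.137 [0.50418288 0.03516048 0.137     ]
tri (array([0.51202159, 0.03151653, 0.12948874]), np.float64(0.006693322700867965))
```

Run:
```python
from h import *
from scipy.optimize import least_squares as ls
s=arm.read_state(); q=s["joints"]; p=s["ee_pos"]
D=[((.3427,1.5249,1.2754),.5246,.2261),((-.14,2.03,.73),.4415,.2858),(tuple(q[[1,2,4]]),np.hypot(*p[:2]),p[2])]
def fk(L,j):
    a,h,l1,l2,lt=L; A,B,C=j[0],j[0]+j[1],j[0]+j[1]+j[2]
    return a+l1*np.sin(A)+l2*np.sin(B)+lt*np.sin(C), h+l1*np.cos(A)+l2*np.cos(B)+lt*np.cos(C)
L0=np.array([0,.2,.4,.35,.25])
f=ls(lambda L:np.r_[np.ravel([np.subtract(fk(L,j),(r,z)) for j,r,z in D]),1e-3*(L-L0)],L0); print(f.x,f.fun[:6].round(4))
for t in(20,30,35,40,45):
    z=np.array([np.sin(np.radians(t)),-np.cos(np.radians(t))]); K=np.array([np.hypot(.5095,.0285),.136])
    for n,P in(("pre",K+.016*z-.1*z),("grasp",K+.016*z),("up",K+[.053,.201]+.016*z)):
        g=ls(lambda j:[*np.subtract(fk(f.x,j),P),sum(j)-np.pi+np.radians(t)],[0,1.9,.8]); print(t,n,g.x.round(2),round(g.cost,6))
```

```text
[0.00640897 0.17125921 0.50748633 0.3644781  0.31573006] [ 0.0004  0.0008 -0.0025 -0.0001  0.0021 -0.0007]
20 pre [0.08 1.96 0.75] 0.0
20 grasp [0.26 2.04 0.49] 0.0
20 up [0.19 1.53 1.08] 0.0
30 pre [-0.01  2.15  0.48] 0.0
30 grasp [0.22 2.19 0.21] 0.0
30 up [0.1  1.69 0.83] 0.0
35 pre [-0.04  2.24  0.33] 0.0
35 grasp [0.21 2.26 0.06] 0.0
35 up [0.07 1.77 0.7 ] 0.0
40 pre [-0.06  2.34  0.17] 0.0
40 grasp [ 0.21  2.33 -0.1 ] 0.0
40 up [0.03 1.85 0.56] 0.0
45 pre [-0.07  2.43 -0.  ] 0.0
45 grasp [ 0.23  2.4  -0.27] 0.0
45 up [0.01 1.93 0.42] 0.0
```

The fitted arm geometry shows a 45° tilt would pass the wrist limit at the grasp. I'll use 22° of tilt plus 12° of yaw away from the headstock instead.

Emit:
jog_arm:
  increments:
    - {"gripper": 0,"linear": [0.0,0,0],"twist": [0,0.134,0]}
    - {"gripper": 0,"linear": [0.0,0,0],"twist": [0,0.134,0]}
    - {"gripper": 0,"linear": [0,0,0],"twist": [0,0.133,0]}
    - {"gripper": 0,"linear": [0,0,0],"twist": [-0.039,0,-0.0975]}
    - {"gripper": 0,"linear": [0,0,0],"twist": [-0.039,0,-0.0975]}
    - {"gripper": 0,"linear": [0,0,0],"twist": [0,0,0]}
    - {"gripper": 0,"linear": [0,0,0],"twist": [0,0,0]}

```text
time: 7.98
ee_pos: [0.4391, 0.0299, 0.2844]
tcp_rot: [-0.17, 2.754, 0.032]
contact_force: [-0.5, 1.0, 0.9]
finger_gap: 1.001
```

```bash
sed -i 's/\.016\*M/.012*M/' w.py; python3 w.py w4
```

```text
[0.43894714 0.03010068 0.28440548] [[-0.92, -0.123, 0.371], [-0.115, 0.992, 0.046], [-0.374, -0.0, -0.928]] [-0.19 -0.08  1.93  0.14  0.93 -1.95]
knob px (np.float64(312.9237274619969), np.float64(191.15804894094472))
to grasp, tool axes [-0.0097 -0.0102  0.1748]
headstock corner [0.52441866 0.11255813 0.2       ]
```

Run:
```python
import cv2
im=cv2.imread("pics/w4.png"); cv2.imwrite("pics/w4c.png",cv2.resize(im[100:300,220:460],None,fx=3,fy=3,interpolation=2))
```

```text
(no output)
```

View pics/w4c.png

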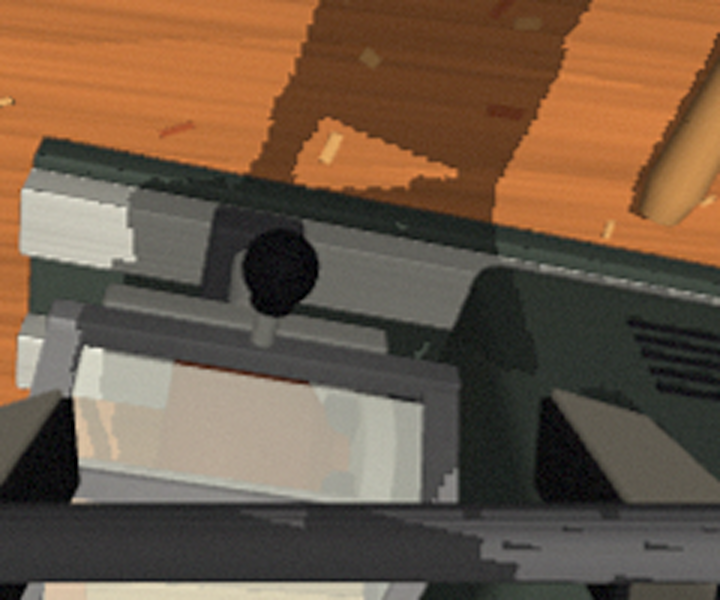

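The ball is at about (313.7,189), against a predicted (312.9,191.2), so they agree within 2 px. Going in and closing.

Emit:
jog_arm:
  increments:
    - {"gripper": 0,"linear": [-0.0105,-0.0095,0.03],"twist": [0,0,0]}
    - {"gripper": 0,"linear": [0,0,0.045],"twist": [0,0,0]}
    - {"gripper": 0,"linear": [0,0,0.035],"twist": [0,0,0]}
    - {"gripper": 0,"linear": [0,0,0.025],"twist": [0,0,0]}
    - {"gripper": 0,"linear": [0,0,0],"twist": [0,0,0]}

```text
time: 8.7
ee_pos: [0.499, 0.0286, 0.1614]
tcp_rot: [-0.173, 2.758, 0.034]
contact_force: [-0.9, -0.3, 0.8]
finger_gap: 0.999
```

Emit:
jog_arm:
  increments:
    - {"gripper": 0,"linear": [0,0,0.02],"twist": [0,0,0]}
    - {"gripper": 0,"linear": [0,0,0.02],"twist": [0,0,0]}
    - {"gripper": 0,"linear": [0,0,0],"twist": [0,0,0]}

```text
time: 9.07
ee_pos: [0.5143, 0.0302, 0.126]
tcp_rot: [-0.173, 2.754, 0.033]
contact_force: [-0.7, 0.2, 0.2]
finger_gap: 1.002
```

```bash
python3 w.py w5
python3 - <<'E'
import cv2
im=cv2.imread("pics/w5.png"); cv2.imwrite("pics/w5c.png",im[80:400])
E
```

```text
[0.51457594 0.03012958 0.12665778] [[-0.92, -0.125, 0.371], [-0.116, 0.992, 0.046], [-0.374, -0.0, -0.927]] [-0.16  0.28  2.03  0.23  0.48 -2.03]
knob px (np.float64(319.53746579465684), np.float64(254.53845516050322))
to grasp, tool axes [ 0.001  -0.001   0.0004]
headstock corner [0.52441866 0.11255813 0.2       ]
blob [320.13765978 247.48820059] [ 294  223   56   47 2034]  at z.137 [0.50370953 0.02812511 0.137     ]
tri (array([0.51157494, 0.02861062, 0.12989386]), np.float64(0.0008935893015137107))
```

View pics/w5c.png

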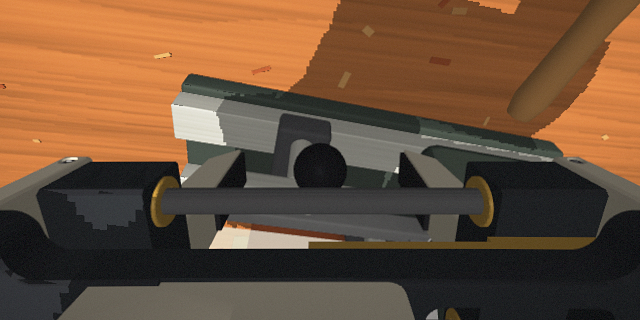

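The ball is centred between the fingers at about (320,250) and is 2 mm off along the pad. Closing.

Emit:
jog_arm:
  increments:
    - {"gripper": 255,"linear": [0.0015,0,0.001],"twist": [0,0,0]}
    - {"gripper": 255,"linear": [0,0,0],"twist": [0,0,0]}
    - {"gripper": 255,"linear": [0,0,0],"twist": [0,0,0]}
    - {"gripper": 255,"linear": [0,0,0],"twist": [0,0,0]}
    - {"gripper": 255,"linear": [0,0,0],"twist": [0,0,0]}
    - {"gripper": 255,"linear": [0,0,0],"twist": [0,0,0]}
    - {"gripper": 255,"linear": [0,0,0],"twist": [0,0,0]}

```text
time: 10.05
ee_pos: [0.5137, 0.029, 0.1243]
tcp_rot: [-0.173, 2.753, 0.031]
contact_force: [-1.5, -4.7, 1.2]
finger_gap: 0.308
```

Run:
```python
from h import *
s=arm.read_state(); M=R.from_rotvec(s["tcp_rot"]).as_matrix(); print(s["ee_pos"],s["finger_gap"],s["contact_force"])
th0=np.arctan2(55,200); r=.2074; x=np.array([.996,-.089,0]); f=lambda a:-r*np.cos(a-th0)*x+np.array([0,0,r*np.sin(a-th0)])
A=np.radians(np.arange(0,61,6))
for a,b in zip(A[:-1],A[1:]): print(np.degrees(b).round(),(M.T@(f(b)-f(a))).round(4), (f(b)-f(0)).round(4))
```

```text
[0.51365746 0.02901162 0.12428279] 0.3082889425152609 [-1.49417457 -4.72549253  1.1508614 ]
6.0 [-0.0037  0.0009 -0.0214] [-0.0046  0.0004  0.0212]
12.0 [-0.0059  0.0005 -0.0209] [-0.007   0.0006  0.0428]
18.0 [-0.008  -0.     -0.0202] [-0.0072  0.0006  0.0645]
24.0 [-0.01   -0.0005 -0.0193] [-0.0051  0.0005  0.0861]
30.0 [-0.0119 -0.001  -0.0181] [-7.000e-04  1.000e-04  1.074e-01]
36.0 [-0.0137 -0.0014 -0.0168] [ 0.0058 -0.0005  0.128 ]
42.0 [-0.0153 -0.0019 -0.0153] [ 0.0145 -0.0013  0.1479]
48.0 [-0.0168 -0.0023 -0.0136] [ 0.0252 -0.0023  0.1668]
54.0 [-0.0181 -0.0027 -0.0117] [ 0.0378 -0.0034  0.1845]
60.0 [-0.0191 -0.0031 -0.0098] [ 0.0522 -0.0047  0.2007]
```

Gap is 28 mm, so the ball is gripped. Raising along the arc, first 30° in 3° rows.

Emit:
jog_arm:
  increments:
    - {"gripper": 255,"linear": [-0.0015,0.0005,-0.0107],"twist": [0,0,0]}
    - {"gripper": 255,"linear": [-0.002,0.0005,-0.0107],"twist": [0,0,0]}
    - {"gripper": 255,"linear": [-0.0027,0.0003,-0.0105],"twist": [0,0,0]}
    - {"gripper": 255,"linear": [-0.0032,0.0002,-0.0104],"twist": [0,0,0]}
    - {"gripper": 255,"linear": [-0.0038,0,-0.0102],"twist": [0,0,0]}
    - {"gripper": 255,"linear": [-0.0042,0,-0.01],"twist": [0,0,0]}
    - {"gripper": 255,"linear": [-0.0048,-0.0002,-0.0098],"twist": [0,0,0]}
    - {"gripper": 255,"linear": [-0.0052,-0.0003,-0.0095],"twist": [0,0,0]}
    - {"gripper": 255,"linear": [-0.0058,-0.0005,-0.0092],"twist": [0,0,0]}
    - {"gripper": 255,"linear": [-0.0061,-0.0005,-0.0089],"twist": [0,0,0]}
    - {"gripper": 255,"linear": [0,0,0],"twist": [0,0,0]}

```text
time: 11.42
ee_pos: [0.5127, 0.029, 0.2319]
tcp_rot: [-0.173, 2.754, 0.031]
contact_force: [1.7, -5.0, -2.9]
finger_gap: 0.309
```

Rise of 0.1076 m as planned, forces are small and the grip is unchanged. On to 60°.

Emit:
jog_arm:
  increments:
    - {"gripper": 255,"linear": [-0.0067,-0.0007,-0.0085],"twist": [0,0,0]}
    - {"gripper": 255,"linear": [-0.007,-0.0007,-0.0083],"twist": [0,0,0]}
    - {"gripper": 255,"linear": [-0.0075,-0.0009,-0.0078],"twist": [0,0,0]}
    - {"gripper": 255,"linear": [-0.0078,-0.001,-0.0075],"twist": [0,0,0]}
    - {"gripper": 255,"linear": [-0.0083,-0.0011,-0.007],"twist": [0,0,0]}
    - {"gripper": 255,"linear": [-0.0085,-0.0012,-0.0066],"twist": [0,0,0]}
    - {"gripper": 255,"linear": [-0.009,-0.0013,-0.006],"twist": [0,0,0]}
    - {"gripper": 255,"linear": [-0.0091,-0.0014,-0.0057],"twist": [0,0,0]}
    - {"gripper": 255,"linear": [-0.0095,-0.0015,-0.0051],"twist": [0,0,0]}
    - {"gripper": 255,"linear": [-0.0096,-0.0016,-0.0047],"twist": [0,0,0]}
    - {"gripper": 255,"linear": [0,0,0],"twist": [0,0,0]}
    - {"gripper": 255,"linear": [0,0,0],"twist": [0,0,0]}

```text
time: 12.92
ee_pos: [0.5647, 0.0241, 0.3241]
tcp_rot: [-0.173, 2.757, 0.031]
contact_force: [-1.8, -5.5, -0.7]
finger_gap: 0.307
```

Emit:
jog_arm:
  increments:
    - {"gripper": 255,"linear": [0,0,0],"twist": [0,0,0]}
    - {"gripper": 255,"linear": [0,0,0],"twist": [0,0,0]}
    - {"gripper": 255,"linear": [0,0,0],"twist": [0,0,0]}
    - {"gripper": 255,"linear": [0,0,0],"twist": [0,0,0]}

```text
time: 13.42
ee_pos: [0.5646, 0.0241, 0.324]
tcp_rot: [-0.173, 2.757, 0.031]
contact_force: [-1.2, -4.7, -0.9]
finger_gap: 0.31
```

Run:
```python
from h import *
s=arm.read_state(); d=s["ee_pos"]-np.array([.51366,.02901,.12428]); print(d,s["finger_gap"],s["contact_force"])
k=np.array([-.2,-.055])+[d[0]*.996-.089*d[1],d[2]]; print("guard deg",np.degrees(np.arctan2(k[1],-k[0])+np.arctan2(55,200)),"r",np.hypot(*k))
S=snapshot("scene");T=snapshot("top")
cv2.imwrite("pics/fin.png",np.hstack([cv2.resize(S[130:290,200:400],(500,400),interpolation=3),cv2.resize(S[130:210,220:300],(300,400),interpolation=3)]))
cv2.imwrite("pics/fint.png",T)
```

```text
[ 0.0509766  -0.00492341  0.19973865] 0.3098286159930417 [-1.20812412 -4.69580504 -0.91770908]
guard deg 59.585659344558145 r 0.20757523913606296
```

View pics/fin.png

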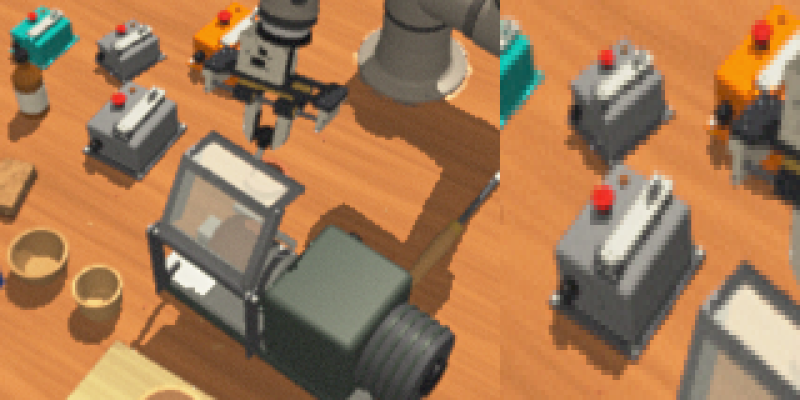

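View pics/fint.png

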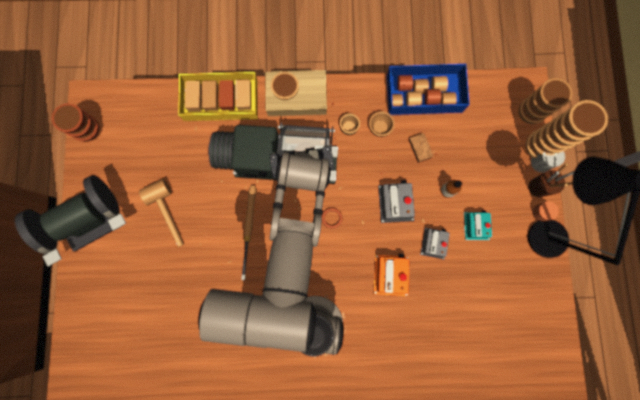

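The guard is up and held by its knob at about 59.6° by my arc estimate. The hasp is down over its staple, and nothing else on the bench has visibly moved.

```bash
python3 -c "
from station import arm
arm.sign_off()"
```

```text
the job is handed in; nothing more can be done
```

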